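# Draw the extractor's damper home with the hooked rod

### The job

Take the bent steel rod from its wooden rest, reach with it over the upright guard of the dust extractor and draw the steel damper tab behind the guard towards the guard until it is fully home against its stop, then keep a steady pull of about 9 N on it for a second. The tab is thin and bends at 18 N, so work by feel and touch it with the rod only; do not knock the guard or shift the other things on the table. Finally lay the rod back in both notches of its rest as it was, leg hanging down, and let go.

Things in the scene. Friction and masses are not known exactly. Their poses are not given: they have to be found in the camera images.
- rod_grip (a point): Centre of the black handle (110 x 16 x 22 high) of the loose bent rod, 0.19 kg. x runs along the rod to its bend, z up. The 8 mm steel rod runs on the handle's centre line from 95 behind this point to 165 ahead, then bends square: a leg goes down to 100 below the centre line. Starts in the rest, leg hanging free. Grip across the 16 mm, firmly (50 N): the pull tries to turn it in the fingers.
- rod_tip (a point): Lower end of the rod's leg: 165 ahead of and 100 below rod_grip in the rod's frame; leg diameter 8.
- rest: Fixed wooden rest for the rod, base 210 x 80 x 12; origin at its underside's centre, x along the rod. Posts 12 thick at x = -82 and +82 end in open V notches (45 degree sides, 42 wide, tops 145 high). A rod lying in them has its centre line 130 above the table, over the rest's x axis. The handle lies between the posts, rod_grip within 25 of the rest's middle, the bend at the +x end.
- extractor: Fixed bench dust extractor, a grey sheet-metal casing 240 x 240 x 60 high (its deck is 60 above the table); origin at the centre of its underside, +x points away from the robot's side. Across its near edge stands the guard. The deck behind the tab is clear.
- guard: The upright guard on the extractor's near edge, 6 thick, 240 wide, its rolled rim (10 diameter) reaching 155 above the table; origin at the middle of its foot, 112 towards the robot from the extractor's origin, on the deck.
- damper: The damper's upright steel tab behind the guard, 6 thick (x), 36 wide (y), from 2 to 46 above the deck (top 106 above the table), on the extractor's middle line; origin at the tab's middle at deck height; axes as the extractor's. It slides along x only and starts 30 to 36 towards the guard from the extractor's origin. Hook the rod's leg behind its far (+x) face.
- stop_mark (a point): Thin scribed line across the slot on the deck, 60 towards the guard from the extractor's origin. The stop is hidden in the casing and set anew each time: the tab (its middle) comes home anywhere from 8 short of to 8 past this mark, to be found by feel. It slides with 2 to 4 N and stays where it is left; at the stop the pull rises steeply (several N per mm).

How it is judged:
By the outcome, as a careful person would: the job done as asked, in the order asked, and still so for the second after the job is handed in, with the robot touching nothing.
It also fails if it takes over 62 s, if anything falls off the work surface, if the arm or the gripper's body presses on something with over 40 N, if the wrist force passes 120 N, or if a joint passes its speed limit or range.

### The arm

A 6-joint arm with a two-finger parallel gripper is mounted at the origin on the work surface. World frame = base frame: x ahead of the robot, y to its left, z up, the work surface at z = 0. Lengths are in m, angles in degrees, forces in N, time in s.
With the tool pointing down it reaches from about 0.3 to 0.875 m from the base axis. Payload 6.4 kg.
Tool frame: the origin (TCP) lies midway between the tips of the shut fingers; the grasp point (between the pads) lies 19 mm behind it; x points along the fingers, y is the direction in which the jaws open and shut, and the axes are right-handed (so a half turn about x gives the same grasp; the last joint's range is limited). The gripper opens to 88 mm and grips with 3 to 60 N. Pads are 18 mm wide; open, the fingers measure 123 mm over their backs; the gripper's body (75 mm by 187 mm) begins 45 mm behind the grasp point.
Start: joints at [60.487, 10.359, 92.074, -0, 77.567, -11.82], TCP at [0.175, 0.548, 0.239] pointing down, gripper open.
Joint ranges: [-171.53, 171.53], [-51.25, 118.39], [17.06, 147.69], [-65.23, 245.23], [0, 150.52], [-178.68, 178.68]. Speed limits (degrees/s): [147.25, 147.25, 172.46, 180, 180, 180].

### API

Orientations are given as [roll, pitch, yaw] about the fixed x, y, z axes, in that order (R = Rz(yaw) Ry(pitch) Rx(roll)).
In Python, from bench import manip, imaging, job, spotter gives the robot as it stands.
- The arm moves only by the tool drive_tool, never from a script. Its argument "increments" is a list of rows, each an object of numbers: "tx", "ty", "tz": the shift along the tool's x, y, z in mm; "roll": the turn about the tool's x in rad; "fingers": the opening, from 0 (shut) to 1 (fully open). A call has 1 to 5 rows; each row shifts and turns the pose as measured when the row begins, along the tool's axes as they then stand; what a row does not reach is not made up. A row lasts 1/8 s, in which the tool goes at most 62.5 mm and 10.7 degrees, less where a joint would pass 70% of its speed; a pose out of reach is approached as far as the arm can. A call is refused whole if a number of a shift passes 62.5 or a number of a turn 0.188, either way. A call with a gripper value outside its range is refused whole. The fingers move at their own pace and stop on an object; "grip_force" is the grip in N (left out, the last holds). Time passes only in rows, so rows that do not move let the fingers close. It gives the time, the measured TCP pose, the force and the opening at its end, in the units of the state.
- manip.observe(): the state, without advancing time (a new reading comes with each control period).
- imaging.grab_frame(name): name is "side" or "top" or "wrist"; returns a dict with "pixels" (420x560x3 uint8, red, green, blue), "fx", "fy", "cx", "cy" (pixels), "R" (3x3) and "t" (3): a world point X has camera coordinates R X + t. Camera axes: x right, y down, z forward; pixel columns grow to the right and rows downward; lengths in m; the calibration is good to about 2 mm. A picture is of the moment at which its call begins. There is no depth.
- job.finish_job(): hands the job in, once; it reports no verdict.
Trained networks look in the newest picture that a camera, given by its name, has taken for a name from the list of things; names that differ only in an ending like _2 or _b are one class to them, and where a whole thing is asked for, a point or a joint stands for the part that bears it (a point fixed in the world has none). Each returns a list of dicts, best first, with "score" (0 to 1); they miss things now and then, are a little off and sometimes report something else, mostly with a low value. They report only what shows in the picture. A call takes as long as a camera call.
- spotter.search_frame(camera, name): "extent" ([left, top, right, bottom] in pixels, round what is visible of it).
- spotter.place_of(camera, name): "position" ([column, row] in pixels: a listed point, or the origin of a listed thing).
The state is a dict: "clock": time; "q": joint angles; "joint_vel": joint speeds; "tau": joint torques, N m; "eef_pos": TCP position; "eef_rot": TCP orientation; "contact_force": force on the tool from outside, world axes, zero at the start; "torque": the same for the moment, N m; "finger_gap": finger opening in m.
Only numpy, scipy, OpenCV 4.12 (cv2) and the standard library are available. Lean on these libraries where they do the work, as an engineer would, in place of code of your own. Each camera call takes 0.05 s, during which the arm holds its last target. There are 200 camera calls.

## Working session

There is one attempt and no reset: what is moved stays moved. The work goes in short steps, Python scripts to look and compute and a tool call to move; the robot and the scene stay as the last step left them, time stands still between calls to the robot, and variables do not carry over. Pictures are saved under pics/ and viewed, about 8 in all and at most 12, crops included, and the job is handed in when it is done.

Besides the shell and the picture viewer there is one more tool, called after ">>>" as name([rows], argument=value, ...), one row to a line, values as JSON. drive_tool: Moves the arm, as the interface text tells. Its arguments: {"type":"object","properties":{"increments":{"type":"array"},"grip_force":{"type":"number"}},"required":["increments"]}

```bash
ls; mkdir -p pics
cat > h.py <<'E'
import numpy as np, cv2
from bench import manip, imaging, job, spotter
def ray(f,p):
    d=np.array([(p[0]-f['cx'])/f['fx'],(p[1]-f['cy'])/f['fy'],1.0]); R=np.array(f['R']);t=np.array(f['t'])
    return -R.T@t, R.T@d
def onz(f,p,z):
    o,d=ray(f,p); return o+d*(z-o[2])/d[2]
def proj(f,X):
    c=np.array(f['R'])@np.array(X)+np.array(f['t']); return [round(f['fx']*c[0]/c[2]+f['cx'],1),round(f['fy']*c[1]/c[2]+f['cy'],1)]
def save(f,n,crop=None,s=1):
    im=f['pixels'][:,:,::-1]
    if crop: im=im[crop[1]:crop[3],crop[0]:crop[2]]
    cv2.imwrite('pics/'+n+'.png',cv2.resize(im,None,fx=s,fy=s,interpolation=cv2.INTER_CUBIC))
E
python3 - <<'E'
from h import *
np.set_printoptions(precision=4,suppress=True)
F={}
for c in ['top','side','wrist']:
    f=F[c]=imaging.grab_frame(c); save(f,c+'0')
    print(c,f['fx'],f['cx'],f['cy'],ray(f,[280,210]))
    for n in ['rod_grip','rod_tip','rest','extractor','guard','damper','stop_mark']:
        r=spotter.place_of(c,n)[:2]
        z={'rod_grip':.13,'rod_tip':.03,'rest':0,'extractor':0,'guard':.06,'damper':.06,'stop_mark':.06}[n]
        print(n,[(x['position'],round(x['score'],2),onz(f,x['position'],z)) for x in r], [np.round(x['extent']) for x in spotter.search_frame(c,n)[:1]])
print(manip.observe())
im=np.hstack([cv2.imread('pics/top0.png'),cv2.imread('pics/side0.png')]);
E
```

```text
pics
top 489.8457623830326 272.8838172602716 217.31976439878417 (array([0.4451, 0.0244, 1.2762]), array([ 0.1454,  0.0085, -0.9896]))
rod_grip [([178.2, 277.4], 0.73, array([0.4525, 0.2701, 0.13  ]))] [array([168., 206., 195., 316.])]
rod_tip [([194.1, 210.6], 0.66, array([0.6246, 0.2568, 0.03  ]))] [array([170., 204., 194., 319.])]
rest [([186.2, 276.9], 0.97, array([0.4548, 0.2771, 0.    ]))] [array([160., 235., 207., 321.])]
extractor [([309.0, 182.6], 0.86, array([ 0.7066, -0.0407,  0.    ]))] []
guard [([314.9, 222.9], 0.84, array([ 0.592 , -0.0526,  0.06  ])), ([310.1, 181.4], 0.64, array([ 0.6974, -0.0404,  0.06  ]))] [array([268., 207., 373., 229.])]
damper [([311.1, 194.1], 0.54, array([ 0.6649, -0.043 ,  0.06  ]))] []
stop_mark [([193.0, 209.3], 0.72, array([0.6236, 0.254 , 0.06  ])), ([311.3, 201.7], 0.58, array([ 0.6456, -0.0435,  0.06  ]))] [array([257., 108., 374., 233.])]
side 512.588896985667 286.7634439449814 208.10181708277352 (array([ 0.4164, -0.9446,  0.7201]), array([ 0.1285,  0.8426, -0.5232]))
rod_grip [([226.6, 159.2], 0.55, array([0.4611, 0.2779, 0.13  ]))] [
[... 835 characters left out ...]
5, 0.3846]), array([ 0.3145, -0.1064, -0.9433]))
rod_grip [] []
rod_tip [] []
rest [([160.1, 416.8], 0.73, array([0.4617, 0.2783, 0.    ]))] [array([116., 380., 190., 420.])]
extractor [] []
guard [] []
damper [] []
stop_mark [] []
{'clock': 2.25, 'q': array([ 60.4881,  10.3587,  92.0732,   0.0014,  77.5676, -11.8193]), 'joint_vel': array([ 0.06  , -0.019 , -0.0175, -0.0455,  0.0405, -0.0126]), 'tau': array([  0.0001, -43.3826, -34.2166,   0.0703,   0.031 ,   0.    ]), 'eef_pos': array([0.1747, 0.5478, 0.2387]), 'eef_rot': array([151.5088,  89.9985, 133.816 ]), 'contact_force': array([ 0.2829, -0.2166, -0.1822]), 'torque': array([-0.0407,  0.0215, -0.0042]), 'finger_gap': 0.0883439800971437}
```

Run:
```python
import cv2,numpy as np
a=cv2.imread('pics/top0.png')[90:340,140:400];b=cv2.imread('pics/side0.png')[130:330,170:440]
a=cv2.resize(a,(500,480));b=cv2.resize(b,None,fx=480/200*0.45,fy=480/200*.45)
cv2.imwrite('pics/a.png',cv2.resize(cv2.imread('pics/top0.png')[90:340,140:400],None,fx=2.3,fy=2.3,interpolation=2))
cv2.imwrite('pics/b.png',cv2.resize(cv2.imread('pics/side0.png')[130:330,170:440],None,fx=2.9,fy=2.9,interpolation=2))
```

```text
(no output)
```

View pics/a.png

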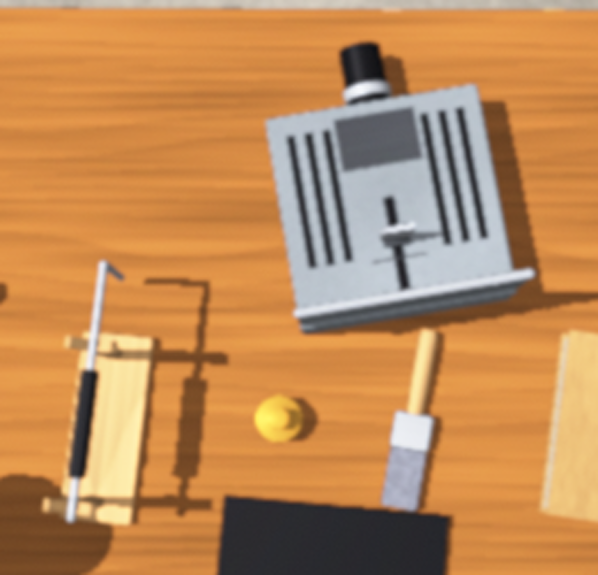

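View pics/b.png

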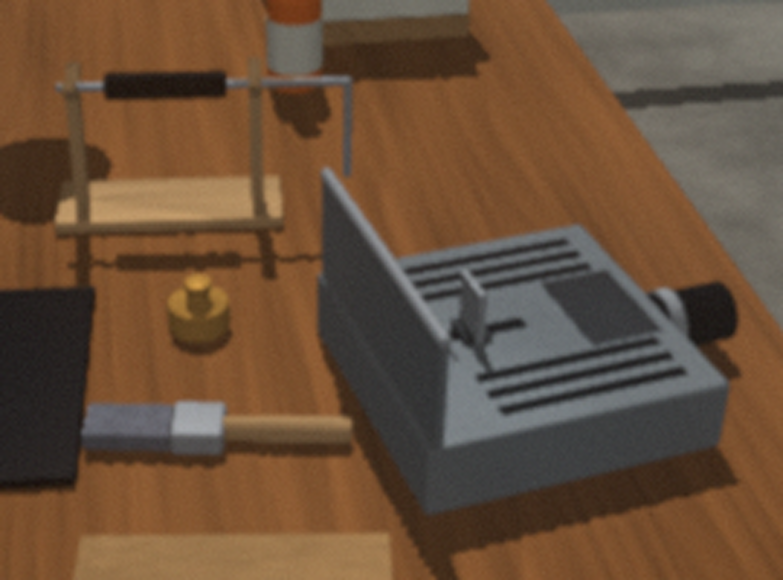

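Run:
```python
from h import *
import time
np.set_printoptions(precision=4,suppress=True)
f=imaging.grab_frame('top')
T=lambda x,y,z:onz(f,[140+x/2.3-.28,90+y/2.3-.28],z)
def yaw(a,b): d=b-a; return np.degrees(np.arctan2(d[1],d[0])),np.hypot(*d[:2])
P={'tail':T(72,519,.13),'bend':T(103,264,.13),'h0':T(76,476,.13),'h1':T(90,371,.13)}
print(P,yaw(P['tail'],P['bend']))
rl,rr,gl,gr=T(267,120,.06),T(475,86,.06),T(298,314,.15),T(532,273,.15)
print(rl,rr,yaw(rr,rl),gl,gr,yaw(gr,gl))
print('damper top',T(397,229,.106),'mark',T(400,258,.06),'slot ends',T(390,198,.06),T(404,288,.06))
g=imaging.grab_frame('side')
S=lambda x,y,z:onz(g,[170+x/2.9-.3,130+y/2.9-.3],z)
t,b=S(60,87,.13),S(350,79,.13); print('side rod',t,b,yaw(t,b), S(347,174,.03),'h',S(105,86,.13),S(225,84,.13))
a,c=S(328,172,.15),S(455,348,.15);print('rim',a,c,yaw(c,a))
print('damper top',S(473,280,.106),'back R',S(725,385,.06),S(578,228,.06))
```

```text
{'tail': array([0.3652, 0.2835, 0.13  ]), 'bend': array([0.6247, 0.2615, 0.13  ]), 'h0': array([0.4079, 0.2811, 0.13  ]), 'h1': array([0.514 , 0.2709, 0.13  ])} (np.float64(-4.839785617692211), np.float64(0.26037131566542476))
[0.7993 0.0986 0.06  ] [ 0.8396 -0.1324  0.06  ] (np.float64(99.89964767065213), np.float64(0.23446435439324498)) [0.5723 0.0585 0.15  ] [ 0.6162 -0.1766  0.15  ] (np.float64(100.56027485016556), np.float64(0.23911237902950852))
damper top [ 0.6685 -0.0434  0.106 ] mark [ 0.6451 -0.0493  0.06  ] slot ends [ 0.7118 -0.0383  0.06  ] [ 0.6121 -0.0537  0.06  ]
side rod [0.3675 0.2884 0.13  ] [0.6288 0.2673 0.13  ] (np.float64(-4.6116432710112365), np.float64(0.26214346813313405)) [0.6274 0.2686 0.03  ] h [0.4076 0.2847 0.13  ] [0.515  0.2733 0.13  ]
rim [0.5765 0.063  0.15  ] [ 0.6221 -0.1812  0.15  ] (np.float64(100.5789777595188), np.float64(0.24840719023179533))
damper top [ 0.671  -0.0395  0.106 ] back R [ 0.8393 -0.1349  0.06  ] [0.7982 0.0939 0.06  ]
```

```bash
cat >> h.py <<'E'
from scipy.spatial.transform import Rotation as Ro
def plan(tgt,yaw=None):
    """tool-frame shift (mm) to world TCP tgt; roll (rad) to bring the tool z or -z axis along yaw (deg)"""
    s=manip.observe(); R=Ro.from_euler('xyz',s['eef_rot'],degrees=True).as_matrix()
    print('t',round(s['clock'],2),'pos',np.round(s['eef_pos'],4),'gap',round(s['finger_gap'],4),'F',np.round(s['contact_force'],2))
    print('axes x',R[:,0].round(3),'y',R[:,1].round(3),'z',R[:,2].round(3))
    print('shift mm',(R.T@(np.array(tgt)-s['eef_pos'])*1000).round(1))
    if yaw is not None:
        d=R.T@[np.cos(np.radians(yaw)),np.sin(np.radians(yaw)),0]
        print('roll',[round((np.arctan2(-d[1],d[2])+k+np.pi)%(2*np.pi)-np.pi,3) for k in (0,np.pi)],'q6',s['q'][5])
E
python3 -c "
from h import *
plan([.461,.277,.2],-4.8)"
```

```text
t 2.35 pos [0.1748 0.5478 0.2387] gap 0.0881 F [ 0.26  0.04 -0.59]
axes x [ 0.  0. -1.] y [0.304 0.953 0.   ] z [ 0.953 -0.304 -0.   ]
shift mm [  38.7 -171.   355. ]
roll [np.float64(-0.225), np.float64(2.917)] q6 -11.819916975655229
```

>>> drive_tool([
  {"ty": -30,"tz": 45,"roll": -0.075,"fingers": 1},
  {"ty": -30,"tz": 45,"roll": -0.075},
  {"ty": -30,"tz": 45,"roll": -0.075},
  {"ty": -30,"tz": 50},
  {"ty": -20,"tz": 50},
], grip_force=55)

```text
schema error: expected keys tx, ty, tz, roll, fingers
```

```bash
python3 -c "
from h import *
plan([.461,.277,.2],-4.8)"
```

```text
t 2.35 pos [0.1748 0.5478 0.2387] gap 0.0881 F [ 0.26  0.04 -0.59]
axes x [ 0.  0. -1.] y [0.304 0.953 0.   ] z [ 0.953 -0.304 -0.   ]
shift mm [  38.7 -171.   355. ]
roll [np.float64(-0.225), np.float64(2.917)] q6 -11.819916975655229
```

All keys needed in each row.

>>> drive_tool([
  {"tx": 0,"ty": -30,"tz": 45,"roll": -0.075,"fingers": 1},
  {"tx": 0,"ty": -30,"tz": 45,"roll": -0.075,"fingers": 1},
  {"tx": 0,"ty": -30,"tz": 45,"roll": -0.075,"fingers": 1},
  {"tx": 0,"ty": -30,"tz": 50,"roll": 0,"fingers": 1},
  {"tx": 0,"ty": -20,"tz": 50,"roll": 0,"fingers": 1},
], grip_force=55)

```text
clock: 2.98
eef_pos: [0.3838, 0.3698, 0.2394]
eef_rot: [59.1, 89.8, 55.2]
contact_force: [0.0, 0.8, 0.9]
finger_gap: 0.088
```

```bash
python3 -c "
from h import *
plan([.461,.277,.2],-4.8)"
```

```text
t 2.98 pos [0.3838 0.3698 0.2394] gap 0.088 F [0.02 0.77 0.85]
axes x [ 0.002  0.002 -1.   ] y [0.068 0.998 0.002] z [ 0.998 -0.068  0.001]
shift mm [ 39.3 -87.4  83.2]
roll [np.float64(0.016), np.float64(-3.126)] q6 -54.99349905791321
```

>>> drive_tool([
  {"tx": 0,"ty": -40,"tz": 35,"roll": 0.016,"fingers": 1},
  {"tx": 0,"ty": -35,"tz": 30,"roll": 0,"fingers": 1},
  {"tx": 0,"ty": -12,"tz": 18,"roll": 0,"fingers": 1},
  {"tx": 0,"ty": 0,"tz": 0,"roll": 0,"fingers": 1},
])

```text
clock: 3.48
eef_pos: [0.4655, 0.2709, 0.2397]
eef_rot: [43.4, 89.8, 38.2]
contact_force: [0.2, -0.2, 0.6]
finger_gap: 0.0883
```

Run:
```python
from h import *
plan([.461,.277,.111],-4.8)
f=imaging.grab_frame('wrist'); save(f,'w1')
for n in ['rod_grip','rest']:
    print(n,[(x['position'],round(x['score'],2),onz(f,x['position'],.13 if n=='rod_grip' else 0)) for x in spotter.place_of('wrist',n)[:2]])
print(proj(f,[.461,.277,.13]),proj(f,[.365,.2835,.13]),proj(f,[.6247,.2615,.13]))
```

```text
t 3.48 pos [0.4655 0.2709 0.2397] gap 0.0883 F [ 0.23 -0.23  0.56]
axes x [ 0.003  0.003 -1.   ] y [0.09  0.996 0.003] z [ 0.996 -0.09   0.003]
shift mm [128.7   5.3  -5.4]
roll [np.float64(-0.007), np.float64(3.135)] q6 -67.32583864797239
rod_grip [([287.5, 193.7], 0.87, array([0.45877058, 0.27578113, 0.13      ]))]
rest [([287.5, 158.6], 0.96, array([0.45945012, 0.27791648, 0.        ]))]
[np.float64(289.4), np.float64(196.4)] [np.float64(287.0), np.float64(54.9)] [np.float64(287.4), np.float64(374.3)]
```

View pics/w1.png

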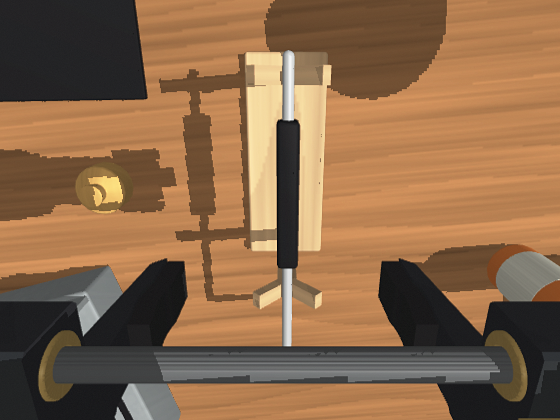

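>>> drive_tool([
  {"tx": 40,"ty": 4.5,"tz": -6.5,"roll": -0.006,"fingers": 1},
  {"tx": 40,"ty": 0,"tz": 0,"roll": 0,"fingers": 1},
  {"tx": 30,"ty": 0,"tz": 0,"roll": 0,"fingers": 1},
  {"tx": 14,"ty": 0,"tz": 0,"roll": 0,"fingers": 1},
  {"tx": 0,"ty": 0,"tz": 0,"roll": 0,"fingers": 1},
])

```text
clock: 4.25
eef_pos: [0.4549, 0.2839, 0.1145]
eef_rot: [44.9, 89.6, 40.8]
contact_force: [0.5, 0.3, -0.2]
finger_gap: 0.0885
```

Run:
```python
from h import *
plan([.4593,.276,.111],-4.8)
f=imaging.grab_frame('wrist'); save(f,'w2')
print(proj(f,[.461,.277,.13]),proj(f,[.365,.2835,.13]))
```

```text
t 4.25 pos [0.4549 0.2839 0.1145] gap 0.0885 F [ 0.46  0.35 -0.25]
axes x [ 0.006  0.005 -1.   ] y [0.072 0.997 0.005] z [ 0.997 -0.072  0.005]
shift mm [ 3.4 -7.6  4.9]
roll [np.float64(0.012), np.float64(-3.13)] q6 -66.76946166209174
[np.float64(266.8), np.float64(312.4)] [np.float64(261.6), np.float64(67.1)]
```

View pics/w2.png

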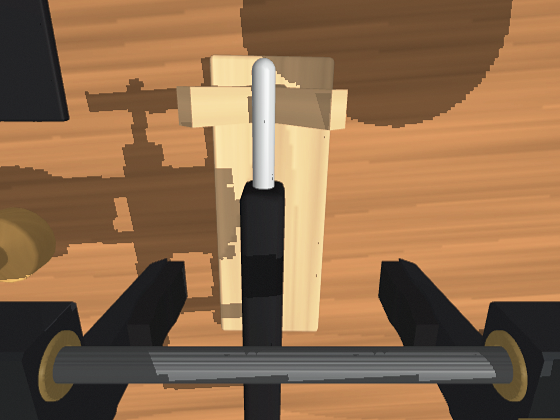

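>>> drive_tool([
  {"tx": 2,"ty": -5,"tz": 3,"roll": 0.008,"fingers": 1},
  {"tx": 0.5,"ty": -1.5,"tz": 1,"roll": 0,"fingers": 1},
  {"tx": 0,"ty": 0,"tz": 0,"roll": 0,"fingers": 1},
  {"tx": 0,"ty": 0,"tz": 0,"roll": 0,"fingers": 1},
])

```text
clock: 4.8
eef_pos: [0.4617, 0.2776, 0.1163]
eef_rot: [34.5, 89.1, 29.8]
contact_force: [0.3, 0.1, -0.4]
finger_gap: 0.0883
```

Run:
```python
from h import *
plan([.4593,.276,.111],-4.8)
```

```text
t 4.8 pos [0.4617 0.2776 0.1163] gap 0.0883 F [ 0.25  0.06 -0.4 ]
axes x [ 0.013  0.008 -1.   ] y [0.081 0.997 0.009] z [ 0.997 -0.081  0.012]
shift mm [ 5.2 -1.8 -2.3]
roll [np.float64(0.003), np.float64(-3.139)] q6 -67.16417721516672
```

>>> drive_tool([
  {"tx": 5,"ty": -1.5,"tz": -2,"roll": 0,"fingers": 1},
])

```text
clock: 4.92
eef_pos: [0.4601, 0.2764, 0.1116]
eef_rot: [33.5, 89.1, 28.9]
contact_force: [-0.1, -0.3, -0.3]
finger_gap: 0.0881
```

>>> drive_tool([
  {"tx": 0,"ty": 0,"tz": 0,"roll": 0,"fingers": 1},
])

```text
clock: 5.05
eef_pos: [0.4595, 0.2762, 0.111]
eef_rot: [34.4, 89.1, 29.7]
contact_force: [0.6, -0.2, -0.3]
finger_gap: 0.0882
```

>>> drive_tool([
  {"tx": 0,"ty": 0,"tz": 0,"roll": 0,"fingers": 1},
])

```text
clock: 5.18
eef_pos: [0.4594, 0.2762, 0.1109]
eef_rot: [34.7, 89.1, 30.1]
contact_force: [-0.1, -0.5, 1.4]
finger_gap: 0.0885
```

Run:
```python
from h import *
plan([.4593,.276,.111],-4.8)
```

```text
t 5.17 pos [0.4594 0.2762 0.1109] gap 0.0885 F [-0.13 -0.45  1.38]
axes x [ 0.013  0.008 -1.   ] y [0.081 0.997 0.009] z [ 0.997 -0.081  0.012]
shift mm [-0.1 -0.2 -0.1]
roll [np.float64(0.003), np.float64(-3.139)] q6 -67.23556060431852
```

>>> drive_tool([
  {"tx": 0,"ty": 0,"tz": 0,"roll": 0,"fingers": 0},
  {"tx": 0,"ty": 0,"tz": 0,"roll": 0,"fingers": 0},
  {"tx": 0,"ty": 0,"tz": 0,"roll": 0,"fingers": 0},
  {"tx": 0,"ty": 0,"tz": 0,"roll": 0,"fingers": 0},
  {"tx": 0,"ty": 0,"tz": 0,"roll": 0,"fingers": 0},
], grip_force=55)

```text
clock: 5.8
eef_pos: [0.4594, 0.2763, 0.1109]
eef_rot: [34.6, 89.1, 30.0]
contact_force: [-0.3, -0.5, -0.1]
finger_gap: 0.0401
```

>>> drive_tool([
  {"tx": 0,"ty": 0,"tz": 0,"roll": 0,"fingers": 0},
  {"tx": 0,"ty": 0,"tz": 0,"roll": 0,"fingers": 0},
  {"tx": 0,"ty": 0,"tz": 0,"roll": 0,"fingers": 0},
])

```text
clock: 6.18
eef_pos: [0.4594, 0.2759, 0.1109]
eef_rot: [32.6, 89.2, 27.9]
contact_force: [-0.2, -2.9, 0.4]
finger_gap: 0.0151
```

Run:
```python
from h import *
plan([.4593,.276,.111],-4.8)
```

```text
t 6.17 pos [0.4594 0.2759 0.1109] gap 0.0151 F [-0.18 -2.94  0.4 ]
axes x [ 0.013  0.007 -1.   ] y [0.081 0.997 0.008] z [ 0.997 -0.081  0.012]
shift mm [-0.1  0.1 -0.1]
roll [np.float64(0.003), np.float64(-3.139)] q6 -67.22763040920267
```

>>> drive_tool([
  {"tx": -10,"ty": 0,"tz": 0,"roll": 0,"fingers": 0},
  {"tx": -25,"ty": 0,"tz": 0,"roll": 0,"fingers": 0},
  {"tx": -40,"ty": 0,"tz": 0,"roll": 0,"fingers": 0},
  {"tx": -40,"ty": 0,"tz": 0,"roll": 0,"fingers": 0},
  {"tx": -30,"ty": 0,"tz": 0,"roll": 0,"fingers": 0},
])

```text
clock: 6.8
eef_pos: [0.4542, 0.2744, 0.2575]
eef_rot: [66.9, 89.7, 62.3]
contact_force: [0.2, 0.3, -2.7]
finger_gap: 0.0155
```

Run:
```python
from h import *
plan([.5347,-.0707,.261],10.2)
```

```text
t 6.8 pos [0.4542 0.2744 0.2575] gap 0.0155 F [ 0.18  0.35 -2.71]
axes x [ 0.003  0.005 -1.   ] y [0.081 0.997 0.005] z [ 0.997 -0.081  0.002]
shift mm [  -5.1 -337.4  108.2]
roll [np.float64(-0.259), np.float64(2.883)] q6 -67.23229474616815
```

>>> drive_tool([
  {"tx": -5,"ty": -20,"tz": 5,"roll": -0.04,"fingers": 0},
  {"tx": -1,"ty": -40,"tz": 10,"roll": -0.04,"fingers": 0},
  {"tx": 0,"ty": -40,"tz": 12,"roll": -0.04,"fingers": 0},
  {"tx": 0,"ty": -40,"tz": 12,"roll": -0.03,"fingers": 0},
  {"tx": 0,"ty": -40,"tz": 12,"roll": -0.02,"fingers": 0},
])

```text
clock: 7.42
eef_pos: [0.5077, 0.0945, 0.2688]
eef_rot: [37.6, 89.2, 43.5]
contact_force: [0.7, -0.3, -1.7]
finger_gap: 0.0155
```

Run:
```python
from h import *
plan([.5347,-.0707,.263],10.2)
```

```text
t 7.42 pos [0.5077 0.0945 0.2688] gap 0.0155 F [ 0.72 -0.31 -1.67]
axes x [ 0.01   0.009 -1.   ] y [-0.102  0.995  0.008] z [0.995 0.102 0.011]
shift mm [   4.5 -167.2   10. ]
roll [np.float64(-0.076), np.float64(3.066)] q6 -98.92950874338457
```

>>> drive_tool([
  {"tx": 0,"ty": -40,"tz": 2,"roll": -0.01,"fingers": 0},
  {"tx": 0,"ty": -40,"tz": 2,"roll": -0.01,"fingers": 0},
  {"tx": 0,"ty": -30,"tz": 2,"roll": -0.01,"fingers": 0},
  {"tx": 0,"ty": -20,"tz": 0,"roll": 0,"fingers": 0},
  {"tx": 0,"ty": -5,"tz": 0,"roll": 0,"fingers": 0},
])

```text
clock: 8.05
eef_pos: [0.5289, -0.045, 0.2691]
eef_rot: [40.3, 89.2, 47.8]
contact_force: [-0.5, 0.6, -2.5]
finger_gap: 0.0152
```

>>> drive_tool([
  {"tx": 0,"ty": 0,"tz": 0,"roll": 0,"fingers": 0},
])

```text
clock: 8.18
eef_pos: [0.5287, -0.0447, 0.2691]
eef_rot: [42.5, 89.2, 49.9]
contact_force: [1.1, 0.2, -3.0]
finger_gap: 0.0153
```

Run:
```python
from h import *
plan([.5347,-.0707,.263],10.2)
for c in ('top','side'):
    f=imaging.grab_frame(c); save(f,c+'1',(250,100,400,260) if c=='top' else (240,90,440,320),3 if c=='top' else 2.5)
    for n in ('rod_tip','rod_grip','damper'):
        print(c,n,[(x['position'],round(x['score'],2)) for x in spotter.place_of(c,n)[:1]])
```

```text
t 8.18 pos [ 0.5287 -0.0447  0.2691] gap 0.0153 F [ 1.11  0.18 -2.97]
axes x [ 0.009  0.011 -1.   ] y [-0.129  0.992  0.01 ] z [0.992 0.129 0.01 ]
shift mm [  5.9 -26.6   2.5]
roll [np.float64(-0.048), np.float64(3.093)] q6 -115.67146331322766
top rod_tip [([312.4, 204.6], 0.71)]
top rod_grip []
top damper []
side rod_tip [([346.1, 191.3], 0.66)]
side rod_grip [([270.7, 155.2], 0.75)]
side damper [([330.3, 244.5], 0.79)]
```

View pics/side1.png

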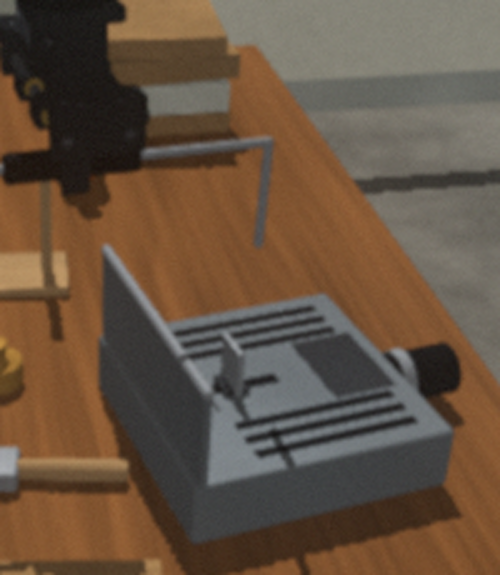

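>>> drive_tool([
  {"tx": 2,"ty": -16,"tz": 1,"roll": -0.03,"fingers": 0},
  {"tx": 2,"ty": -6,"tz": 1,"roll": -0.01,"fingers": 0},
  {"tx": 0,"ty": 0,"tz": 0,"roll": 0,"fingers": 0},
  {"tx": 0,"ty": 0,"tz": 0,"roll": 0,"fingers": 0},
])

```text
clock: 9.07
eef_pos: [0.534, -0.0652, 0.2648]
eef_rot: [40.3, 89.2, 50.2]
contact_force: [0.0, 0.6, -3.0]
finger_gap: 0.0153
```

```bash
cat >> h.py <<'E'
def tip():
    s=manip.observe(); R=Ro.from_euler('xyz',s['eef_rot'],degrees=True).as_matrix()
    z=R[:,2].copy(); z[2]=0; z/=np.linalg.norm(z)
    g=s['eef_pos']-.019*R[:,0]; return g, g+.165*z-[0,0,.1]
def ext(p):
    d=np.array(p)-[.705,-.040,.06]; c,s_=np.cos(np.radians(10.2)),np.sin(np.radians(10.2))
    return np.round(np.array([c*d[0]+s_*d[1],-s_*d[0]+c*d[1],d[2]])*1000,1)
E
python3 - <<'E'
from h import *
plan([.5347,-.0707,.263],10.2)
g,t=tip(); print(g,t,ext(t))
for c in ('top','side'):
    f=imaging.grab_frame(c); save(f,c+'2',(250,100,400,260) if c=='top' else (240,90,440,320),3.5 if c=='top' else 2.5)
    print(c,'pred',proj(f,t),proj(f,t+[0,0,.1]),[(x['position'],round(x['score'],2)) for x in spotter.place_of(c,'rod_tip')[:1]])
E
```

```text
t 9.07 pos [ 0.534  -0.0652  0.2648] gap 0.0153 F [ 0.05  0.61 -2.96]
axes x [ 0.009  0.011 -1.   ] y [-0.171  0.985  0.009] z [0.985 0.171 0.011]
shift mm [ 1.7 -5.6 -0.3]
roll [np.float64(-0.006), np.float64(3.136)] q6 -120.07710696323454
[ 0.53384941 -0.06536073  0.28379001] [ 0.69640822 -0.03708292  0.18379001] [ -7.9   4.4 123.8]
top pred [np.float64(311.6), np.float64(170.8)] [np.float64(314.3), np.float64(159.9)] [([313.7, 172.7], 0.6)]
side pred [np.float64(346.3), np.float64(193.9)] [np.float64(349.7), np.float64(150.7)] [([344.3, 196.0], 0.89)]
```

View pics/top2.png

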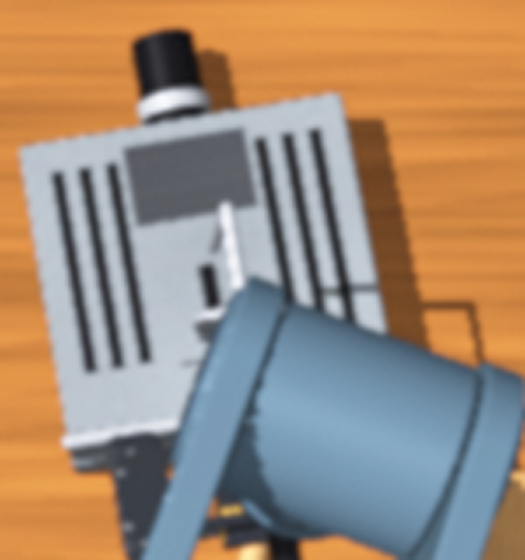

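>>> drive_tool([
  {"tx": 3,"ty": -4.5,"tz": 3,"roll": -0.005,"fingers": 0},
  {"tx": 15,"ty": 0,"tz": 0.5,"roll": 0,"fingers": 0},
  {"tx": 20,"ty": 0,"tz": 0.5,"roll": 0,"fingers": 0},
  {"tx": 15,"ty": 0,"tz": 0,"roll": 0,"fingers": 0},
  {"tx": 5,"ty": 0,"tz": 0,"roll": 0,"fingers": 0},
])

```text
clock: 9.9
eef_pos: [0.5393, -0.0683, 0.2027]
eef_rot: [42.2, 89.2, 52.4]
contact_force: [0.7, 0.7, -2.3]
finger_gap: 0.0151
```

Run:
```python
from h import *
plan([.5347,-.0707,.151],10.2)
g,t=tip(); print(g,t,ext(t))
```

```text
t 9.9 pos [ 0.5393 -0.0683  0.2027] gap 0.0151 F [ 0.71  0.66 -2.28]
axes x [ 0.009  0.011 -1.   ] y [-0.177  0.984  0.009] z [0.984 0.177 0.01 ]
shift mm [51.6 -2.1 -5.5]
roll [np.float64(0.0), np.float64(-3.141)] q6 -120.62589846297031
[ 0.5391564  -0.06847195  0.22170617] [ 0.70154844 -0.03925164  0.12170617] [-3.3  1.3 61.7]
```

>>> drive_tool([
  {"tx": 12,"ty": -1,"tz": -0.5,"roll": 0,"fingers": 0},
  {"tx": 15,"ty": 0,"tz": 0,"roll": 0,"fingers": 0},
  {"tx": 12,"ty": 0,"tz": 0,"roll": 0,"fingers": 0},
  {"tx": 6,"ty": 0,"tz": 0,"roll": 0,"fingers": 0},
  {"tx": 0,"ty": 0,"tz": 0,"roll": 0,"fingers": 0},
])

```text
clock: 10.52
eef_pos: [0.5394, -0.0689, 0.1544]
eef_rot: [43.0, 89.2, 53.2]
contact_force: [-0.9, -0.7, -2.3]
finger_gap: 0.0152
```

Run:
```python
from h import *
plan([.5347,-.0707,.151],10.2)
g,t=tip(); print(g,t,ext(t))
f=imaging.grab_frame('side'); save(f,'side3',(280,150,400,290),4)
print(proj(f,t),proj(f,t+[0,0,.1]))
```

```text
t 10.53 pos [ 0.5394 -0.0689  0.1544] gap 0.0152 F [-0.89 -0.66 -2.29]
axes x [ 0.008  0.011 -1.   ] y [-0.177  0.984  0.01 ] z [0.984 0.177 0.01 ]
shift mm [ 3.4 -1.  -5. ]
roll [np.float64(0.0), np.float64(-3.142)] q6 -120.76933818776409
[ 0.53927704 -0.06910645  0.17341573] [ 0.70167045 -0.03989375  0.07341573] [-3.3  0.7 13.4]
[np.float64(345.5), np.float64(237.5)] [np.float64(348.7), np.float64(198.6)]
```

View pics/side3.png

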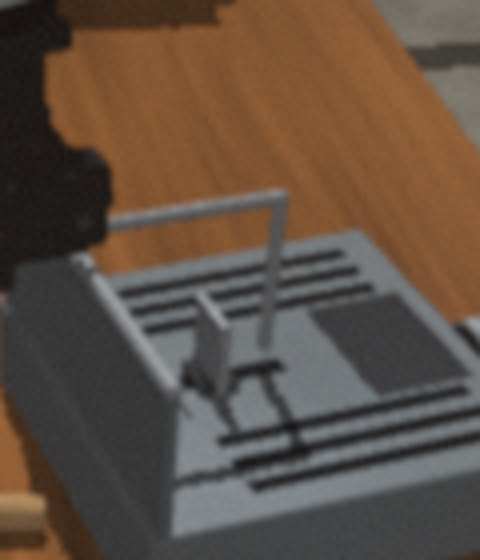

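>>> drive_tool([
  {"tx": 0,"ty": 0,"tz": -4,"roll": 0,"fingers": 0},
  {"tx": 0,"ty": 0,"tz": -5,"roll": 0,"fingers": 0},
  {"tx": 0,"ty": 0,"tz": -4,"roll": 0,"fingers": 0},
  {"tx": 0,"ty": 0,"tz": -2,"roll": 0,"fingers": 0},
  {"tx": 0,"ty": 0,"tz": -1,"roll": 0,"fingers": 0},
])

```text
clock: 11.2
eef_pos: [0.5236, -0.0724, 0.1563]
eef_rot: [30.0, 89.1, 40.2]
contact_force: [-0.8, -0.1, -2.0]
finger_gap: 0.0151
```

```bash
cat > st.py <<'E'
from h import *
s=manip.observe(); g,t=tip(); F=s['contact_force']
c,n=np.cos(np.radians(10.2)),np.sin(np.radians(10.2))
print(round(s['clock'],2),'tip ext',ext(t),'F along',round(c*F[0]+n*F[1],2),'lat',round(-n*F[0]+c*F[1],2),'z',round(F[2],2),'M',np.round(s['torque'],2),'rot',np.round(Ro.from_euler('xyz',s['eef_rot'],degrees=True).as_matrix()[:,2],3))
E
python3 st.py
```

```text
11.2 tip ext [-19.5   0.1  15.3] F along -0.78 lat 0.07 z -1.97 M [-0.01  0.18 -0.01] rot [0.984 0.177 0.013]
```

>>> drive_tool([
  {"tx": 0.5,"ty": 0,"tz": -1.5,"roll": 0,"fingers": 0},
  {"tx": 0.5,"ty": 0,"tz": -1.5,"roll": 0,"fingers": 0},
  {"tx": 0.5,"ty": 0,"tz": -1.5,"roll": 0,"fingers": 0},
])

```text
clock: 11.58
eef_pos: [0.5191, -0.0732, 0.1547]
eef_rot: [29.2, 89.1, 39.4]
contact_force: [0.4, -0.1, -2.5]
finger_gap: 0.0153
```

>>> drive_tool([
  {"tx": 0.5,"ty": 0,"tz": -1.5,"roll": 0,"fingers": 0},
  {"tx": 0.5,"ty": 0,"tz": -1.5,"roll": 0,"fingers": 0},
  {"tx": 0,"ty": 0,"tz": -1.5,"roll": 0,"fingers": 0},
])

```text
clock: 11.95
eef_pos: [0.5143, -0.074, 0.1534]
eef_rot: [30.2, 89.1, 40.4]
contact_force: [-0.0, 0.1, -2.1]
finger_gap: 0.0155
```

```bash
python3 st.py
```

```text
11.95 tip ext [-29.    0.1  12.4] F along -0.02 lat 0.07 z -2.12 M [ 0.01  0.17 -0.02] rot [0.984 0.177 0.013]
```

>>> drive_tool([
  {"tx": 0,"ty": 0,"tz": -1.2,"roll": 0,"fingers": 0},
  {"tx": 0,"ty": 0,"tz": -1.2,"roll": 0,"fingers": 0},
])

```text
clock: 12.2
eef_pos: [0.5125, -0.0744, 0.1535]
eef_rot: [26.5, 89.0, 36.7]
contact_force: [2.9, -0.0, -4.7]
finger_gap: 0.0155
```

>>> drive_tool([
  {"tx": 0,"ty": 0,"tz": -1.2,"roll": 0,"fingers": 0},
  {"tx": 0,"ty": 0,"tz": -1.2,"roll": 0,"fingers": 0},
])

```text
clock: 12.45
eef_pos: [0.5103, -0.0748, 0.1535]
eef_rot: [25.2, 89.0, 35.4]
contact_force: [3.2, 1.2, -4.6]
finger_gap: 0.0155
```

```bash
python3 st.py
```

```text
12.45 tip ext [-33.1   0.1  12.5] F along 3.39 lat 0.63 z -4.57 M [ 0.1  -0.19  0.03] rot [0.984 0.177 0.016]
```

>>> drive_tool([
  {"tx": 0,"ty": 0,"tz": -1.2,"roll": 0,"fingers": 0},
  {"tx": 0,"ty": 0,"tz": -1.2,"roll": 0,"fingers": 0},
  {"tx": 0,"ty": 0,"tz": -1.2,"roll": 0,"fingers": 0},
  {"tx": 0,"ty": 0,"tz": -1.2,"roll": 0,"fingers": 0},
])

```text
clock: 12.95
eef_pos: [0.5053, -0.0757, 0.1534]
eef_rot: [25.0, 89.0, 35.2]
contact_force: [1.6, 1.0, -4.2]
finger_gap: 0.0152
```

>>> drive_tool([
  {"tx": 0,"ty": 0,"tz": -1.2,"roll": 0,"fingers": 0},
  {"tx": 0,"ty": 0,"tz": -1.2,"roll": 0,"fingers": 0},
  {"tx": 0,"ty": 0,"tz": -1.2,"roll": 0,"fingers": 0},
])

```text
clock: 13.32
eef_pos: [0.5015, -0.0764, 0.1534]
eef_rot: [24.8, 89.0, 35.0]
contact_force: [3.6, 0.3, -3.2]
finger_gap: 0.0154
```

```bash
python3 st.py
```

```text
13.32 tip ext [-42.    0.1  12.4] F along 3.59 lat -0.39 z -3.21 M [ 0.1  -0.13  0.01] rot [0.984 0.177 0.016]
```

>>> drive_tool([
  {"tx": 0,"ty": 0,"tz": -0.8,"roll": 0,"fingers": 0},
  {"tx": 0,"ty": 0,"tz": -0.8,"roll": 0,"fingers": 0},
  {"tx": 0,"ty": 0,"tz": -0.7,"roll": 0,"fingers": 0},
])

```text
clock: 13.7
eef_pos: [0.4991, -0.0768, 0.1534]
eef_rot: [24.6, 89.0, 34.8]
contact_force: [1.7, 0.1, -4.0]
finger_gap: 0.0154
```

>>> drive_tool([
  {"tx": 0,"ty": 0,"tz": -0.7,"roll": 0,"fingers": 0},
  {"tx": 0,"ty": 0,"tz": -0.7,"roll": 0,"fingers": 0},
  {"tx": 0,"ty": 0,"tz": -0.7,"roll": 0,"fingers": 0},
])

```text
clock: 14.08
eef_pos: [0.4969, -0.0772, 0.1533]
eef_rot: [24.6, 89.0, 34.8]
contact_force: [2.9, 1.2, -4.4]
finger_gap: 0.0158
```

>>> drive_tool([
  {"tx": 0,"ty": 0,"tz": -0.7,"roll": 0,"fingers": 0},
  {"tx": 0,"ty": 0,"tz": -0.7,"roll": 0,"fingers": 0},
  {"tx": 0,"ty": 0,"tz": -0.7,"roll": 0,"fingers": 0},
])

```text
clock: 14.45
eef_pos: [0.4947, -0.0776, 0.1533]
eef_rot: [24.6, 89.0, 34.8]
contact_force: [2.8, 0.1, -3.8]
finger_gap: 0.0149
```

>>> drive_tool([
  {"tx": 0,"ty": 0,"tz": -0.7,"roll": 0,"fingers": 0},
  {"tx": 0,"ty": 0,"tz": -0.7,"roll": 0,"fingers": 0},
  {"tx": 0,"ty": 0,"tz": -0.7,"roll": 0,"fingers": 0},
])

```text
clock: 14.82
eef_pos: [0.4924, -0.078, 0.1533]
eef_rot: [24.6, 89.0, 34.8]
contact_force: [3.0, 0.3, -3.4]
finger_gap: 0.0157
```

>>> drive_tool([
  {"tx": 0,"ty": 0,"tz": -0.7,"roll": 0,"fingers": 0},
  {"tx": 0,"ty": 0,"tz": -0.7,"roll": 0,"fingers": 0},
  {"tx": 0,"ty": 0,"tz": -0.7,"roll": 0,"fingers": 0},
])

```text
clock: 15.2
eef_pos: [0.4903, -0.0784, 0.1533]
eef_rot: [24.2, 89.0, 34.4]
contact_force: [2.1, 0.3, -4.2]
finger_gap: 0.0154
```

>>> drive_tool([
  {"tx": 0,"ty": 0,"tz": -0.7,"roll": 0,"fingers": 0},
  {"tx": 0,"ty": 0,"tz": -0.7,"roll": 0,"fingers": 0},
  {"tx": 0,"ty": 0,"tz": -0.7,"roll": 0,"fingers": 0},
])

```text
clock: 15.58
eef_pos: [0.4881, -0.0788, 0.1532]
eef_rot: [24.3, 89.0, 34.5]
contact_force: [2.6, 0.4, -3.8]
finger_gap: 0.0152
```

>>> drive_tool([
  {"tx": 0,"ty": 0,"tz": -0.7,"roll": 0,"fingers": 0},
  {"tx": 0,"ty": 0,"tz": -0.7,"roll": 0,"fingers": 0},
  {"tx": 0,"ty": 0,"tz": -0.7,"roll": 0,"fingers": 0},
])

```text
clock: 15.95
eef_pos: [0.4859, -0.0792, 0.1532]
eef_rot: [24.3, 89.0, 34.5]
contact_force: [2.6, -0.2, -3.7]
finger_gap: 0.0153
```

>>> drive_tool([
  {"tx": 0,"ty": 0,"tz": -0.7,"roll": 0,"fingers": 0},
  {"tx": 0,"ty": 0,"tz": -0.7,"roll": 0,"fingers": 0},
])

```text
clock: 16.2
eef_pos: [0.4845, -0.0795, 0.1532]
eef_rot: [23.7, 89.0, 33.9]
contact_force: [4.1, 1.0, -4.1]
finger_gap: 0.0152
```

>>> drive_tool([
  {"tx": 0,"ty": 0,"tz": -0.6,"roll": 0,"fingers": 0},
])

```text
clock: 16.32
eef_pos: [0.4844, -0.0795, 0.1532]
eef_rot: [21.8, 88.9, 32.0]
contact_force: [6.9, 1.5, -7.6]
finger_gap: 0.0153
```

```bash
python3 st.py
```

```text
16.32 tip ext [-59.4   0.   12.2] F along 7.11 lat 0.27 z -7.61 M [ 0.18 -0.82  0.02] rot [0.984 0.177 0.018]
```

>>> drive_tool([
  {"tx": 0.3,"ty": 0,"tz": -0.5,"roll": 0,"fingers": 0},
])

```text
clock: 16.45
eef_pos: [0.4844, -0.0796, 0.1531]
eef_rot: [19.8, 88.8, 30.0]
contact_force: [4.2, 1.5, -4.8]
finger_gap: 0.0153
```

```bash
python3 st.py
```

```text
16.45 tip ext [-59.5  -0.1  12.1] F along 4.42 lat 0.77 z -4.77 M [ 0.18 -0.49  0.04] rot [0.984 0.177 0.019]
```

>>> drive_tool([
  {"tx": 0.1,"ty": 0,"tz": -0.8,"roll": 0,"fingers": 0},
])

```text
clock: 16.58
eef_pos: [0.4843, -0.0796, 0.153]
eef_rot: [17.8, 88.7, 28.0]
contact_force: [7.3, 1.3, -6.3]
finger_gap: 0.0155
```

```bash
python3 st.py
```

```text
16.57 tip ext [-59.6  -0.1  12. ] F along 7.37 lat -0.03 z -6.27 M [ 0.24 -0.9  -0.04] rot [0.984 0.177 0.021]
```

>>> drive_tool([
  {"tx": 0.1,"ty": 0,"tz": -1.0,"roll": 0,"fingers": 0},
])

```text
clock: 16.7
eef_pos: [0.4843, -0.0797, 0.1531]
eef_rot: [15.4, 88.6, 25.6]
contact_force: [8.2, 1.1, -7.9]
finger_gap: 0.015
```

```bash
cat > hold.py <<'E'
import sys
from h import *
c,n=np.cos(np.radians(10.2)),np.sin(np.radians(10.2)); L=[]
for i in range(int(sys.argv[1])):
    imaging.grab_frame('side'); s=manip.observe(); F=s['contact_force']; L.append([c*F[0]+n*F[1],F[2]])
print(round(s['clock'],2),np.round(np.array(L).T,1),np.mean(L,0).round(2),s['torque'].round(2)); print(ext(tip()[1]))
E
python3 st.py; python3 hold.py 5
```

```text
16.7 tip ext [-59.6  -0.2  12.1] F along 8.28 lat -0.33 z -7.95 M [ 0.29 -1.01  0.03] rot [0.984 0.176 0.024]
16.95 [[ 8.2  9.   7.4  8.6  8.4]
 [-7.3 -8.1 -7.9 -7.3 -7. ]] [ 8.3  -7.51] [ 0.23 -0.92  0.02]
[-59.6  -0.2  12.1]
```

>>> drive_tool([
  {"tx": 0.15,"ty": 0,"tz": -1.12,"roll": 0,"fingers": 0},
])

```text
clock: 17.08
eef_pos: [0.4843, -0.0797, 0.153]
eef_rot: [13.5, 88.5, 23.7]
contact_force: [8.8, 1.9, -7.5]
finger_gap: 0.0152
```

```bash
python3 hold.py 28
```

```text
18.48 [[ 9.8 10.   8.1  9.3  8.3  9.5  8.7  8.3  9.   8.9  8.8  9.8  8.4  8.9
   8.7  8.3  8.1  8.9  9.   7.9  9.6  7.   8.3  7.9  8.1  8.8  8.7  8.3]
 [-6.6 -7.8 -8.6 -8.6 -8.8 -7.9 -7.3 -7.7 -7.2 -6.9 -8.6 -7.6 -7.6 -7.7
  -6.8 -8.  -7.4 -7.3 -7.6 -7.2 -7.6 -6.6 -7.2 -7.1 -8.4 -6.6 -7.7 -6.5]] [ 8.69 -7.52] [ 0.32 -0.99  0.05]
[-59.7  -0.2  12. ]
```

>>> drive_tool([
  {"tx": 0,"ty": 0,"tz": 0.5,"roll": 0,"fingers": 0},
  {"tx": 0,"ty": 0,"tz": 4,"roll": 0,"fingers": 0},
  {"tx": 0,"ty": 0,"tz": 7,"roll": 0,"fingers": 0},
  {"tx": 0,"ty": 0,"tz": 7,"roll": 0,"fingers": 0},
  {"tx": 0,"ty": 0,"tz": 2,"roll": 0,"fingers": 0},
])

```text
clock: 19.1
eef_pos: [0.5048, -0.076, 0.1534]
eef_rot: [15.8, 88.6, 26.0]
contact_force: [0.4, -0.8, -2.4]
finger_gap: 0.0152
```

>>> drive_tool([
  {"tx": 0,"ty": 0,"tz": 0,"roll": 0,"fingers": 0},
])

```text
clock: 19.23
eef_pos: [0.5049, -0.0759, 0.1533]
eef_rot: [16.0, 88.6, 26.2]
contact_force: [0.0, 0.2, -2.9]
finger_gap: 0.0153
```

```bash
python3 st.py
python3 - <<'E'
from h import *
g,t=tip()
f=imaging.grab_frame('side'); save(f,'side4',(230,130,400,290),4)
print(proj(f,t),proj(f,t+[0,0,.1]),proj(f,g))
print(manip.observe()['eef_rot'],[(x['position'],round(x['score'],2),ext(onz(f,x['position'],.06))) for x in spotter.place_of('side','damper')[:1]])
E
```

```text
19.23 tip ext [-38.8  -0.1  12.3] F along 0.04 lat 0.18 z -2.87 M [-0.03  0.13  0.02] rot [0.984 0.177 0.023]
[np.float64(330.9), np.float64(241.0)] [np.float64(333.5), np.float64(201.9)] [np.float64(258.1), np.float64(215.3)]
[16.05279121 88.62290701 26.23946314] [([322.4, 244.4], 0.63, array([-54.3,  10. ,  -0. ]))]
```

View pics/side4.png

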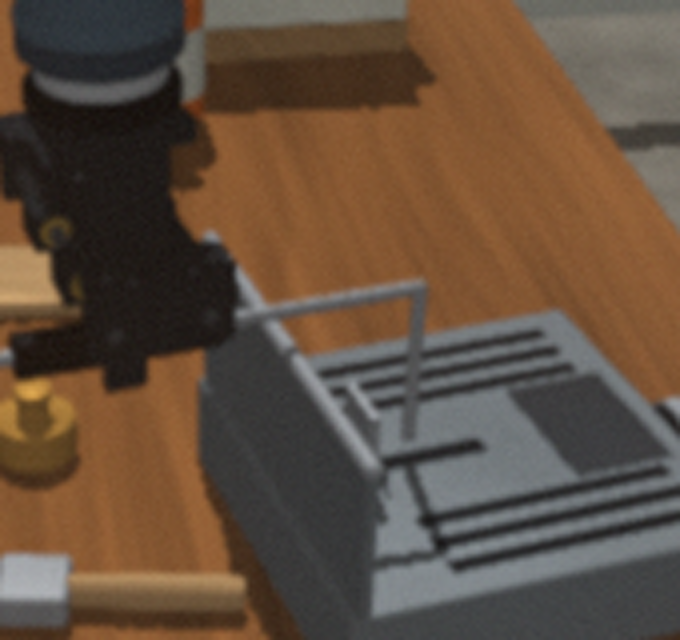

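>>> drive_tool([
  {"tx": -12,"ty": 0,"tz": 0,"roll": 0,"fingers": 0},
  {"tx": -25,"ty": 0,"tz": 1,"roll": 0,"fingers": 0},
  {"tx": -30,"ty": 0,"tz": 1,"roll": 0,"fingers": 0},
  {"tx": -30,"ty": 0,"tz": 1,"roll": 0,"fingers": 0},
  {"tx": -20,"ty": 0,"tz": 0,"roll": 0,"fingers": 0},
])

```text
clock: 19.95
eef_pos: [0.5036, -0.0765, 0.2754]
eef_rot: [20.2, 88.7, 30.3]
contact_force: [1.6, 0.6, -2.4]
finger_gap: 0.0152
```

```bash
python3 st.py
python3 - <<'E'
from h import *
plan([.4594,.2759,.27],-4.65)
E
```

```text
19.95 tip ext [-40.1  -0.5 134.4] F along 1.65 lat 0.35 z -2.42 M [-0.    0.16  0.01] rot [0.984 0.176 0.021]
t 19.95 pos [ 0.5036 -0.0765  0.2754] gap 0.0152 F [ 1.56  0.64 -2.42]
axes x [ 0.019  0.011 -1.   ] y [-0.176  0.984  0.008] z [0.984 0.176 0.021]
shift mm [  8.6 354.6  18.5]
roll [np.float64(0.259), np.float64(-2.883)] q6 -122.97789122580258
```

>>> drive_tool([
  {"tx": 0,"ty": 20,"tz": 0,"roll": 0.03,"fingers": 0},
  {"tx": 0,"ty": 40,"tz": 0,"roll": 0.05,"fingers": 0},
  {"tx": 0,"ty": 40,"tz": 0,"roll": 0.05,"fingers": 0},
  {"tx": 0,"ty": 40,"tz": 0,"roll": 0.04,"fingers": 0},
  {"tx": 0,"ty": 40,"tz": 0,"roll": 0.02,"fingers": 0},
])

```text
clock: 20.58
eef_pos: [0.4898, 0.1039, 0.2848]
eef_rot: [16.4, 88.2, 14.9]
contact_force: [0.4, 0.6, -2.2]
finger_gap: 0.015
```

Run:
```python
from h import *
plan([.4594,.2759,.27],-4.65)
```

```text
t 20.57 pos [0.4898 0.1039 0.2848] gap 0.015 F [ 0.42  0.56 -2.16]
axes x [ 0.03   0.008 -1.   ] y [0.026 1.    0.009] z [ 0.999 -0.026  0.03 ]
shift mm [ 15.3 171.  -35.3]
roll [np.float64(0.056), np.float64(-3.086)] q6 -90.56594265569495
```

>>> drive_tool([
  {"tx": 0,"ty": 40,"tz": -9,"roll": 0.01,"fingers": 0},
  {"tx": 0,"ty": 40,"tz": -9,"roll": 0.01,"fingers": 0},
  {"tx": 0,"ty": 35,"tz": -8,"roll": 0.01,"fingers": 0},
  {"tx": 0,"ty": 20,"tz": -4,"roll": 0,"fingers": 0},
  {"tx": 0,"ty": 5,"tz": 0,"roll": 0,"fingers": 0},
])

```text
clock: 21.2
eef_pos: [0.4633, 0.2516, 0.2903]
eef_rot: [19.0, 87.9, 15.9]
contact_force: [0.2, -0.2, -2.3]
finger_gap: 0.0152
```

>>> drive_tool([
  {"tx": 0,"ty": 0,"tz": 0,"roll": 0,"fingers": 0},
])

```text
clock: 21.32
eef_pos: [0.4634, 0.2515, 0.2907]
eef_rot: [18.6, 87.9, 15.5]
contact_force: [-0.4, -0.2, -2.3]
finger_gap: 0.0151
```

Run:
```python
from h import *
plan([.4594,.2759,.27],-4.65)
```

```text
t 21.32 pos [0.4634 0.2515 0.2907] gap 0.0151 F [-0.42 -0.19 -2.28]
axes x [ 0.036  0.01  -0.999] y [0.053 0.999 0.012] z [ 0.998 -0.054  0.035]
shift mm [20.8 24.  -6. ]
roll [np.float64(0.028), np.float64(-3.114)] q6 -71.35894903717903
```

>>> drive_tool([
  {"tx": -15,"ty": 15,"tz": -3,"roll": 0.02,"fingers": 0},
  {"tx": -40,"ty": 5,"tz": 0,"roll": 0,"fingers": 0},
  {"tx": -20,"ty": 2,"tz": 0,"roll": 0,"fingers": 0},
  {"tx": 0,"ty": 0,"tz": 0,"roll": 0,"fingers": 0},
])

```text
clock: 21.82
eef_pos: [0.4599, 0.269, 0.3678]
eef_rot: [17.6, 88.0, 13.0]
contact_force: [0.1, -0.5, -2.8]
finger_gap: 0.0153
```

Run:
```python
from h import *
plan([.4594,.2759,.27],-4.65)
```

```text
t 21.82 pos [0.4599 0.269  0.3678] gap 0.0153 F [ 0.13 -0.51 -2.81]
axes x [ 0.034  0.008 -0.999] y [0.079 0.997 0.011] z [ 0.996 -0.08   0.034]
shift mm [97.8  5.8 -4.4]
roll [np.float64(0.002), np.float64(-3.14)] q6 -67.7925835801426
```

>>> drive_tool([
  {"tx": 20,"ty": 5,"tz": -1,"roll": 0,"fingers": 0},
  {"tx": 40,"ty": 0,"tz": -1,"roll": 0,"fingers": 0},
  {"tx": 40,"ty": 0,"tz": -1,"roll": 0,"fingers": 0},
  {"tx": 40,"ty": 0,"tz": -1,"roll": 0,"fingers": 0},
  {"tx": 30,"ty": 0,"tz": -1,"roll": 0,"fingers": 0},
])

```text
clock: 22.45
eef_pos: [0.4622, 0.2712, 0.1912]
eef_rot: [16.0, 87.9, 11.1]
contact_force: [0.0, 0.3, -2.0]
finger_gap: 0.0154
```

>>> drive_tool([
  {"tx": 8,"ty": 0,"tz": 0,"roll": 0,"fingers": 0},
  {"tx": 0,"ty": 0,"tz": 0,"roll": 0,"fingers": 0},
])

```text
clock: 22.7
eef_pos: [0.4605, 0.2693, 0.1795]
eef_rot: [14.0, 88.3, 9.0]
contact_force: [0.9, -0.1, -1.5]
finger_gap: 0.0152
```

Run:
```python
from h import *
plan([.4598,.276,.13],-4.65)
```

```text
t 22.7 pos [0.4605 0.2693 0.1795] gap 0.0152 F [ 0.88 -0.06 -1.48]
axes x [ 0.029  0.005 -1.   ] y [0.087 0.996 0.007] z [ 0.996 -0.087  0.029]
shift mm [49.5  6.3 -2.7]
roll [np.float64(-0.006), np.float64(3.136)] q6 -67.21120693963016
```

>>> drive_tool([
  {"tx": 10,"ty": 5,"tz": -2,"roll": -0.004,"fingers": 0},
  {"tx": 15,"ty": 1,"tz": 0,"roll": 0,"fingers": 0},
  {"tx": 10,"ty": 0,"tz": 0,"roll": 0,"fingers": 0},
  {"tx": 2,"ty": 0,"tz": 0,"roll": 0,"fingers": 0},
  {"tx": 0,"ty": 0,"tz": 0,"roll": 0,"fingers": 0},
])

```text
clock: 23.32
eef_pos: [0.4621, 0.2767, 0.1428]
eef_rot: [15.0, 88.0, 10.3]
contact_force: [0.1, -0.4, -2.0]
finger_gap: 0.0155
```

Run:
```python
from h import *
plan([.4598,.276,.111],-4.65)
f=imaging.grab_frame('wrist'); save(f,'w5')
```

```text
t 23.32 pos [0.4621 0.2767 0.1428] gap 0.0155 F [ 0.13 -0.41 -2.01]
axes x [ 0.034  0.006 -0.999] y [0.082 0.997 0.009] z [ 0.996 -0.082  0.034]
shift mm [31.7 -1.1 -3.3]
roll [np.float64(-0.001), np.float64(3.141)] q6 -66.70278888574384
```

View pics/w5.png

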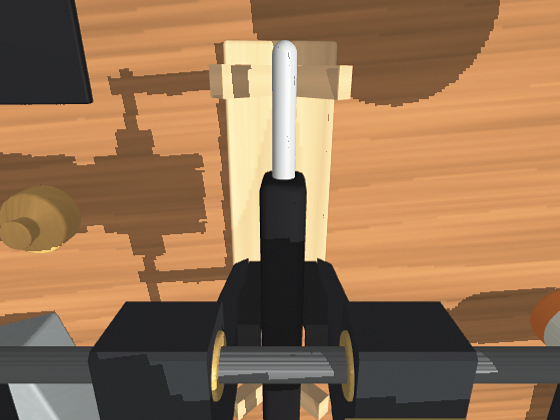

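>>> drive_tool([
  {"tx": 8,"ty": -0.8,"tz": -2.5,"roll": 0,"fingers": 0},
  {"tx": 8,"ty": 0,"tz": 0,"roll": 0,"fingers": 0},
  {"tx": 6,"ty": 0,"tz": 0,"roll": 0,"fingers": 0},
  {"tx": 2,"ty": 0,"tz": 0,"roll": 0,"fingers": 0},
  {"tx": 0,"ty": 0,"tz": 0,"roll": 0,"fingers": 0},
])

```text
clock: 24.0
eef_pos: [0.4605, 0.2762, 0.1175]
eef_rot: [15.2, 88.0, 10.5]
contact_force: [-0.4, 0.4, -2.2]
finger_gap: 0.0151
```

Run:
```python
from h import *
plan([.4598,.276,.111],-4.65)
```

```text
t 24.0 pos [0.4605 0.2762 0.1175] gap 0.0151 F [-0.38  0.41 -2.18]
axes x [ 0.035  0.006 -0.999] y [0.082 0.997 0.009] z [ 0.996 -0.083  0.034]
shift mm [ 6.5 -0.3 -0.9]
roll [np.float64(-0.001), np.float64(3.14)] q6 -66.6675117077974
```

>>> drive_tool([
  {"tx": 2,"ty": -0.3,"tz": -0.8,"roll": 0,"fingers": 0},
  {"tx": 1.5,"ty": 0,"tz": 0,"roll": 0,"fingers": 0},
  {"tx": 0.8,"ty": 0,"tz": 0,"roll": 0,"fingers": 0},
])

```text
clock: 24.38
eef_pos: [0.4602, 0.2761, 0.1134]
eef_rot: [15.4, 87.9, 10.6]
contact_force: [-0.2, 0.8, -3.2]
finger_gap: 0.0153
```

>>> drive_tool([
  {"tx": 0.8,"ty": 0,"tz": 0,"roll": 0,"fingers": 0},
  {"tx": 0.6,"ty": 0,"tz": 0,"roll": 0,"fingers": 0},
])

```text
clock: 24.62
eef_pos: [0.4603, 0.2762, 0.1121]
eef_rot: [15.5, 87.9, 10.8]
contact_force: [-0.6, -0.3, -2.2]
finger_gap: 0.0153
```

Run:
```python
from h import *
plan([.4598,.276,.111],-4.65)
```

```text
t 24.62 pos [0.4603 0.2762 0.1121] gap 0.0153 F [-0.55 -0.3  -2.16]
axes x [ 0.036  0.007 -0.999] y [0.082 0.997 0.01 ] z [ 0.996 -0.083  0.036]
shift mm [ 1.1 -0.2 -0.6]
roll [np.float64(-0.001), np.float64(3.14)] q6 -66.6613430736398
```

>>> drive_tool([
  {"tx": 0.6,"ty": 0,"tz": -0.3,"roll": 0,"fingers": 0},
  {"tx": 0.5,"ty": 0,"tz": 0,"roll": 0,"fingers": 0},
])

```text
clock: 24.88
eef_pos: [0.4602, 0.2762, 0.1112]
eef_rot: [15.3, 87.9, 10.6]
contact_force: [-1.5, -0.1, 1.4]
finger_gap: 0.0153
```

>>> drive_tool([
  {"tx": 0.5,"ty": 0,"tz": 0,"roll": 0,"fingers": 0},
  {"tx": 0.5,"ty": 0,"tz": 0,"roll": 0,"fingers": 0},
])

```text
clock: 25.12
eef_pos: [0.4603, 0.2762, 0.1111]
eef_rot: [15.0, 87.9, 10.3]
contact_force: [-3.3, -2.3, 5.5]
finger_gap: 0.0151
```

>>> drive_tool([
  {"tx": 0,"ty": 0,"tz": 0,"roll": 0,"fingers": 0},
  {"tx": 0.2,"ty": 0,"tz": 0,"roll": 0,"fingers": 0},
  {"tx": 0,"ty": 0,"tz": 0,"roll": 0,"fingers": 0},
], grip_force=4)

```text
clock: 25.5
eef_pos: [0.4604, 0.2761, 0.1111]
eef_rot: [14.8, 87.8, 10.1]
contact_force: [-2.2, -1.4, 2.1]
finger_gap: 0.0161
```

>>> drive_tool([
  {"tx": 0,"ty": 0,"tz": 0,"roll": 0,"fingers": 0.3},
  {"tx": 0,"ty": 0,"tz": 0,"roll": 0,"fingers": 0.3},
  {"tx": 0,"ty": 0,"tz": 0,"roll": 0,"fingers": 0.4},
  {"tx": 0,"ty": 0,"tz": 0,"roll": 0,"fingers": 0.4},
])

```text
clock: 26.0
eef_pos: [0.4614, 0.2766, 0.111]
eef_rot: [15.9, 87.7, 11.1]
contact_force: [-0.1, 0.6, 0.6]
finger_gap: 0.0354
```

Run:
```python
from h import *
plan([.4602,.2762,.25],-4.65)
f=imaging.grab_frame('wrist'); save(f,'w6');
```

```text
t 26.0 pos [0.4614 0.2766 0.111 ] gap 0.0354 F [-0.07  0.63  0.64]
axes x [ 0.039  0.008 -0.999] y [0.082 0.997 0.011] z [ 0.996 -0.082  0.038]
shift mm [-138.9    1.     4.2]
roll [np.float64(-0.001), np.float64(3.141)] q6 -66.64750121574245
```

View pics/w6.png

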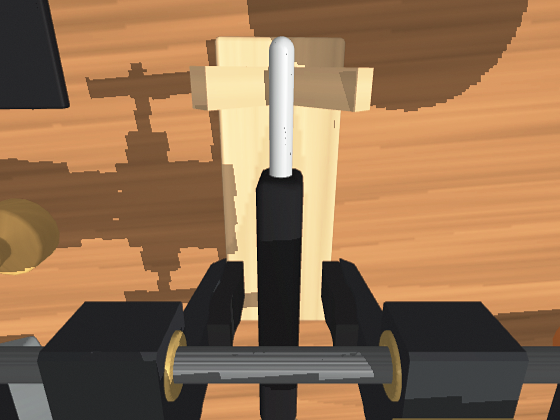

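>>> drive_tool([
  {"tx": 0,"ty": 0,"tz": 0,"roll": 0,"fingers": 0.8},
  {"tx": 0,"ty": 0,"tz": 0,"roll": 0,"fingers": 0.8},
  {"tx": 0,"ty": 0,"tz": 0,"roll": 0,"fingers": 0.8},
  {"tx": -8,"ty": 0,"tz": 0,"roll": 0,"fingers": 0.8},
  {"tx": -15,"ty": 0,"tz": 0,"roll": 0,"fingers": 0.8},
])

```text
clock: 26.68
eef_pos: [0.4596, 0.2761, 0.1341]
eef_rot: [15.3, 87.9, 10.6]
contact_force: [0.0, -0.8, -0.6]
finger_gap: 0.0704
```

>>> drive_tool([
  {"tx": -30,"ty": 0,"tz": 0,"roll": 0,"fingers": 0.8},
  {"tx": -40,"ty": 0,"tz": 0,"roll": 0,"fingers": 0.8},
  {"tx": -40,"ty": 0,"tz": -20,"roll": 0,"fingers": 0.8},
  {"tx": -20,"ty": 0,"tz": -40,"roll": 0,"fingers": 0.8},
  {"tx": 0,"ty": 0,"tz": -40,"roll": 0,"fingers": 0.8},
])

```text
clock: 27.3
eef_pos: [0.3559, 0.2837, 0.2719]
eef_rot: [18.0, 87.3, 13.1]
contact_force: [-0.3, 0.3, 0.6]
finger_gap: 0.0705
```

>>> drive_tool([
  {"tx": 0,"ty": 0,"tz": -10,"roll": 0,"fingers": 0.8},
  {"tx": 0,"ty": 0,"tz": 0,"roll": 0,"fingers": 0.8},
])

```text
clock: 27.55
eef_pos: [0.3448, 0.2851, 0.274]
eef_rot: [18.9, 87.1, 14.1]
contact_force: [-0.1, -0.9, 0.3]
finger_gap: 0.0708
```

Run:
```python
from h import *
plan([.46,.2762,.25],-4.65)
f=imaging.grab_frame('side'); save(f,'side7',(170,130,440,330),2.9)
for n in ('rod_grip','rod_tip','damper','guard'):
    print(n,[(x['position'],round(x['score'],2)) for x in spotter.place_of('side',n)[:1]])
print(proj(f,[.6247,.2640,.13]))
```

```text
t 27.55 pos [0.3448 0.2851 0.274 ] gap 0.0708 F [-0.09 -0.87  0.25]
axes x [ 0.049  0.012 -0.999] y [0.083 0.996 0.016] z [ 0.995 -0.083  0.048]
shift mm [ 29.5   0.2 114.2]
roll [np.float64(-0.002), np.float64(3.14)] q6 -60.43150601405207
rod_grip [([289.1, 191.7], 0.74)]
rod_tip [([290.5, 190.7], 0.56)]
damper [([319.6, 246.4], 0.51)]
guard [([296.2, 252.6], 0.79)]
[np.float64(289.1), np.float64(157.6)]
```

View pics/side7.png

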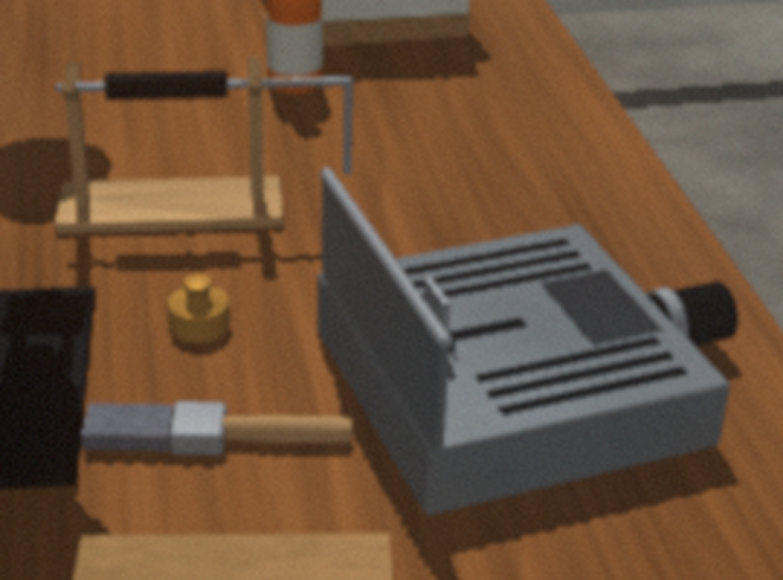

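The rod lies level in both notches with its bend at (350,80) and its leg hanging to (347,172), as at the start. The tab is close behind the guard, and the brush, weight and other things haven't moved.

```bash
python3 -c "
from bench import job
print(job.finish_job())"
```

```text
the job is handed in; nothing more can be done
None
```

The damper tab is home against its stop, the rod is back in its rest, and the job is handed in at about 28 s of the 62 s allowed.

- **Pull:** I hooked the rod's leg behind the tab and drew it towards the guard. It slid with about 3 N until the force rose steeply, with the tab's middle about 66 mm from the extractor's origin, inside the expected 52 to 68 mm. I then held the pull for about 1.4 s. It averaged 8.7 N, with single noisy readings from 7 to 10 N.
- **Other force on the tab:** while I held the pull, the leg also pushed up on the tab with about 5 N, probably friction. With the pull that makes about 10 N, well under the 18 N limit.
- **Rod:** the tool had tilted about 1.3° by the time I laid the rod down. I lowered it until I felt contact, eased the grip so it could settle, then let go and backed away.
- **Last checks:** in the final side picture the rod matches its starting position within about a pixel, leg hanging down. The tab is close behind the guard, and everything else is where it was. The gripper is clear and the force reading is near zero.
- **Disagreements:** in that last picture the network put the handle's centre on the leg's tip. I judged that wrong from the picture. After unhooking, it placed the tab at 54 mm rather than my 66 mm by feel, and I went with the force and arm position.

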